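Set the rinsed glassware draining

TASK

Set the rinsed glassware draining: take the bottle that lies on the draining tray, turn it mouth down, lower it over the free peg of the drying rack until it hangs on the peg's tip, and let it go. Then draw the open tube (the one without a stopper) out of the slanted rack and finish while holding it raised over the waste dish, tipped well below level with its mouth down and just above the dish, so that it would drain into it, touching nothing but the gripper. Drop nothing, and leave all the other things where they are.

Things in the scene. Friction and masses are not known exactly. Their poses are not given: they have to be found in the camera images.
- bottle: rinsed wide-mouth amber glass bottle lying on the rails of the draining tray, mouth roughly to the robot's right. 95 mm long; body 48 mm across over its first 62 mm, then a shoulder and a 37 mm neck with a 43 mm lip (31 mm clear inside). Bottom 5 mm thick. Origin: centre of its underside (the closed end). z: along its axis, to the mouth. About 110 g
- bottle_mid (a point): point on the bottle's axis 38 mm from its underside, near its centre of mass: a good place to grip across the body
- bottle_mouth (a point): centre of the bottle's mouth, on its axis 95 mm from its underside
- bottle_floor (a point): centre of the bottle's inner floor, on its axis 5 mm from its underside; when the bottle hangs upside down this rests on the peg's tip
- tray: shallow steel draining tray, fixed, 130 by 170 mm, walls 16 mm high, with two parallel wire rails along its y axis, 30 mm apart, tops at 24 mm: the bottle lies along its y axis between the rails, its axis about 44 mm above the bench. Origin: centre of the underside
- dry_rack: drying rack, fixed: grey slab 310 by 120 by 18 mm, with three upright white pegs in a row along its x axis, 95 mm apart, two of them with glassware hanging on them upside down. Origin: centre of the slab's underside
- peg_free_tip (a point): tip of the one peg with nothing on it, 123 mm above the bench (105 mm above the slab); the peg is 10 to 11 mm thick, with an 18 mm collar 10 mm high at its foot. It can be any of the three
- tube_rack: grey slanted tube rack, fixed, 212 by 150 mm, with three slots in a row along its x axis, 68 mm apart, leaning 45 degrees towards its +y side, mouths up and to +y. Plates with 28 mm holes hold each tube at its foot and 60 to 67 mm up; drawn 70 mm along its axis it is free. Origin: centre of the underside
- tube: the open glass tube with a round bottom, in one of the three slots of the slanted rack; the other two are closed with stoppers. 25 mm across, 150 mm long, rim 28 mm. Origin: lowest point of its round bottom, on the axis. z: along its axis, towards the mouth. The upper 83 mm stand out of the rack. About 60 g
- tube_grip (a point): point on the tube's axis 110 mm from its bottom, on the free part: grip here across the tube, square to its axis
- tube_mouth (a point): centre of the tube's mouth, 150 mm from its bottom
- dish: white round waste dish, open at the top, loose, 120 mm across (127 mm over the rim), 65 mm high, on the bench ahead of the tray. Origin: centre of its underside
- dish_rim (a point): centre of the dish's open top, 65 mm above its underside
- beaker_dry: beaker 52 mm across and 80 mm high hanging upside down on another peg; its top stands 128 mm above the bench. Origin: centre of its underside, now at the top. Leave alone
- bottle_dry: bottle of the same make hanging upside down on the third peg; its top stands 128 mm above the bench. Origin: centre of its underside, now at the top. Leave alone
- tube_s1: stoppered sample tube in the slanted rack, as the open tube but with a rubber stopper 29 mm across that ends 166 mm from its bottom. Leave alone
- tube_s2: the other stoppered sample tube, alike. Leave alone
- mortar: porcelain mortar with its pestle, 112 mm across, about 115 mm high with the pestle. Leave alone
- wash_bottle: white wash bottle, 70 mm across, 200 mm high. Leave alone
- stopper: loose rubber stopper standing on the bench, 33 mm across, 24 mm high. Leave alone
- petri: petri dish, 90 mm across, 16 mm high, with slices on it. Leave alone
- tweezers: steel tweezers, 130 mm long, lying on the bench. Leave alone
Not all that is in view belongs to the job. What is shaped like the dish but brown is not meant. Leave any pink look-alike of the bottle alone.

How it is judged (in metres and radians):
On the way, in this order (a step that is already met when the one before it is completed fails the run):
1. the bottle hangs mouth down on the free peg, let go and at rest (angle between bottle's own z axis and vertical above 2.8 rad and horizontal distance between each of bottle_floor, bottle_mouth and peg_free_tip below 0.022 m and distance between bottle_floor and peg_free_tip below 0.025 m and linear speed of bottle below 0.05 m/s and contact force between bottle and the fingers below 0.1 N), for 0.3 s.
2. the open tube, held by the gripper, is clear of the slanted rack (contact force between tube and the fingers above 2 N and distance of tube from where it was at the start of the episode above 0.072 m and contact force between tube and tube_rack below 0.1 N), for 0.1 s.
At the end, for the whole second after the job is handed in: Bottle mouth down (within 19 degrees) on the free peg, floor within 25 mm of the tip, still, let go. Tube held still by the fingers, mouth at least 20 degrees below level, 68 to 220 mm above the bench, within 50 mm sideways of the dish's centre, touching no dish, rack or tray; dish upright (all of step 1 and contact force between tube and the fingers above 2 N and angle between tube's own z axis and vertical above 1.92 rad and horizontal distance between tube_mouth and dish_rim below 0.05 m and height (world z) of tube_mouth between 0.068 and 0.22 m and contact force between tube and dish below 0.1 N and contact force between tube and tube_rack below 0.1 N and contact force between tube and tray below 0.1 N and contact force between tube and dry_rack below 0.1 N and linear speed of tube below 0.04 m/s and angle between dish's own z axis and vertical below 0.1 rad); the arm keeps its last pose, push and grip.
It fails at once if glassware on the drying rack or a stoppered tube is displaced by more than 30 mm (distance of any of beaker_dry, bottle_dry, tube_s1, tube_s2 from where it was at the start of the episode above 0.03 m).
It fails at once if another thing on the bench is displaced by more than 30 mm (distance of any of mortar, wash_bottle, stopper, petri, tweezers from where it was at the start of the episode above 0.03 m).
It fails at once if the waste dish is pushed by more than 40 mm (distance of dish from where it was at the start of the episode above 0.04 m).
It fails at once if the bottle or the tube is dropped ((linear speed of bottle above 0.8 m/s and contact force between bottle and the fingers below 0.1 N) or (linear speed of tube above 0.8 m/s and contact force between tube and the fingers below 0.1 N)).
It also fails if it takes over 64 s, if anything falls off the work surface, if the arm or the gripper's body presses on something with over 40 N, if the wrist force passes 120 N, or if a joint passes its speed limit or range.

ROBOT

A 6-joint arm with a two-finger parallel gripper is mounted at the origin on the work surface. World frame = base frame: x ahead of the robot, y to its left, z up, the work surface at z = 0. Lengths are in m, angles in degrees, forces in N, time in s.
With the tool pointing down it reaches from about 0.4 to 0.825 m from the base axis. Payload 7 kg.
Tool frame: the origin (TCP) lies on the centre line of the jaws, within the pads' length; the fingertips stand 19 mm ahead of it and the grasp point (between the pads) is the TCP (r.tip_extent is the distance from the TCP to the fingertips, in m); z points along the fingers, y is the line along which they close (so a half turn about z gives the same grasp; the last joint's range is limited). The gripper opens to 88 mm and grips with 3 to 60 N. Pads are 19 mm wide; open, the fingers measure 130 mm over their backs; the gripper's body (78 mm by 193 mm) begins 47 mm behind the grasp point.
Start: joints at [-55.915, 20.546, 0.682, 0, -70.136, -16.507], TCP at [0.204, -0.643, 0.246] pointing down, gripper open.
Joint ranges: [-176.03, 176.03], [-82.01, 121.73], [-58.28, 71.71], [-173.87, 95.51], [-174.79, -0.11], [-173.66, 173.66]. Speed limits (degrees/s): [136.94, 136.94, 172.46, 180, 180, 180].

INTERFACE

Orientations are given as [roll, pitch, yaw] about the fixed x, y, z axes, in that order (R = Rz(yaw) Ry(pitch) Rx(roll)).
In Python, from plant import r gives the robot as it stands. The module is installed in compiled form; this text tells all that it offers.
- The arm moves only by the tool jog_arm, never from a script. Its argument "deltas" is a list that holds one entry, the list of rows, each a list of 5 numbers: the opening, from -1 (shut) to 1 (fully open), then the shift along the world's x, y, z in cm, then the turn about the world's z in rad. In form: [[[claw, dx, dy, dz, turn], ...]]. A call has 1 to 8 rows; each row shifts and turns the commanded pose from where the row before left it; what a row does not reach is not made up. A row lasts 1/8 s, in which the tool goes at most 62.5 mm and 10.7 degrees, less where a joint would pass 70% of its speed; a pose out of reach is approached as far as the arm can. A call with a gripper value outside its range is refused whole. The fingers move at their own pace and stop on an object; "force" is the grip in N (left out, the last holds). Time passes only in rows, so rows that do not move let the fingers close. It gives the time, the measured TCP pose, the force, the opening and the grip force at its end, in the units of the state.
- r.get_state(): the state, without advancing time (a new reading comes with each control period).
- r.capture(name): name is "side" or "top"; returns the picture (384x512x3 uint8, blue, green, red); there is no depth.
- r.camera_info(name): a dict with "fx", "fy", "cx", "cy" (pixels), "view" (4x4, takes a point from world to camera coordinates). Camera axes: x right, y up, looking along -z (the intrinsics and any distortion apply to the point x, -y, -z); pixel columns grow to the right and rows downward; lengths in m; the calibration is good to about 2 mm. A picture is of the moment at which its call begins. camera_info takes no time and is no camera call.
- r.close_job(): hands the job in; it is judged then, once.
The state is a dict: "time_s": time; "joints": joint angles; "qd": joint speeds; "joint_torque": joint torques, N m; "tcp_pos": TCP position; "eef_rot": TCP orientation; "contact_force": force on the tool from outside, world axes, zero at the start; "moment": the same for the moment, N m; "gripper_width": finger opening in m; "gripper_force": force on a finger pad.
Only numpy, scipy, OpenCV 4.12 (cv2) and the standard library are available. Lean on these libraries where they do the work, as an engineer would, in place of code of your own. Each camera call takes 0.05 s, during which the arm holds its last target. There are 200 camera calls.

## Working session

There is one attempt and no reset: what is moved stays moved. The work goes in short steps, Python scripts to look and compute and a tool call to move; the robot and the scene stay as the last step left them, time stands still between calls to the robot, and variables do not carry over. Pictures are saved under pics/ and viewed, at most 10 in all, crops included, and the job is handed in when it is done.

Besides the shell and the picture viewer there is one more tool, called after "Emit:" by a JSON object that holds its "api" and its "payload". jog_arm: Moves the arm, as the interface text tells. Its arguments: {"type":"object","properties":{"deltas":{"type":"array"},"force":{"type":"number"}},"required":["deltas"]}

```bash
mkdir -p pics; python3 - <<'E'
from plant import r
import cv2,numpy as np
for n in("side","top"):
    im=r.capture(n); cv2.imwrite(f"pics/{n}0.png",im); cv2.imwrite(f"pics/{n}0v.png",cv2.resize(im,(800,600)))
    c=r.camera_info(n);print(n,{k:(np.round(v,4).tolist()) for k,v in c.items()})
print(r.get_state(), r.tip_extent)
E
```

```text
side {'fx': 354.9, 'fy': 354.9, 'cx': 262.3554, 'cy': 187.5109, 'view': [[-0.9139, -0.4058, -0.0141, 0.4582], [0.2423, -0.5729, 0.783, -0.2421], [-0.3258, 0.7121, 0.6219, -0.7898], [0.0, 0.0, 0.0, 1.0]]}
top {'fx': 349.3428, 'fy': 349.3428, 'cx': 254.3703, 'cy': 192.881, 'view': [[-0.0248, -0.9996, -0.0113, 0.0087], [0.9906, -0.0261, 0.1344, -0.528], [-0.1346, -0.0079, 0.9909, -1.0314], [0.0, 0.0, 0.0, 1.0]]}
{'time_s': 0.1, 'joints': array([-5.59134418e+01,  2.05877479e+01,  6.39651618e-01, -1.79443028e-02,
       -7.01360223e+01, -1.65070853e+01]), 'qd': array([ 0.07044773,  0.05368742,  0.10780011,  0.12130253,  0.1145865 ,
       -0.04061932]), 'joint_torque': array([-3.30437193e-03, -5.84164846e+01,  2.93751007e+01,  7.01554030e+00,
        1.02297618e-02, -6.46623994e-05]), 'tcp_pos': array([ 0.20372755, -0.64309596,  0.24471577]), 'eef_rot': array([ 1.79914555e+02, -7.72870679e-03, -1.62426631e+02]), 'contact_force': array([ 0.65022582, -0.49396971,  0.80550199]), 'moment': array([-0.00442287, -0.01621366, -0.02042818]), 'gripper_force': 0.0, 'gripper_width': 0.08741286799579932} 0.019
```

View pics/side0v.png

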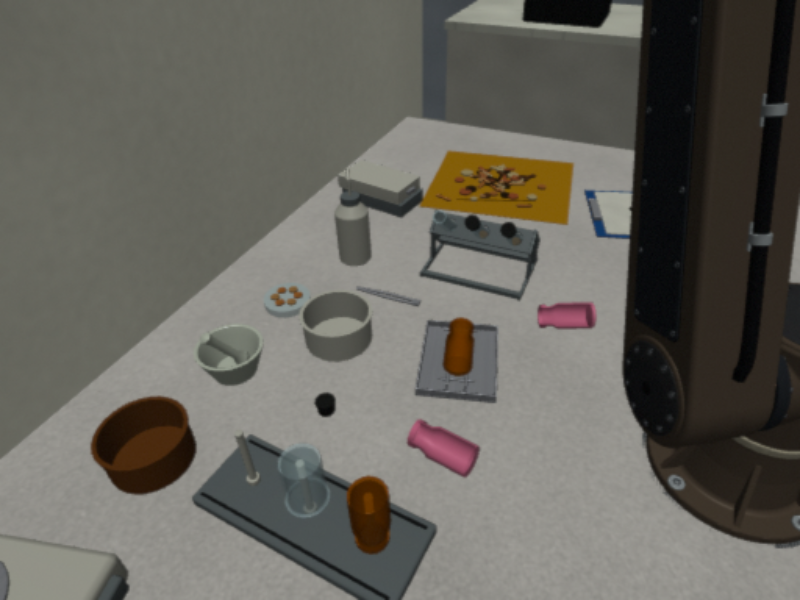

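View pics/top0v.png

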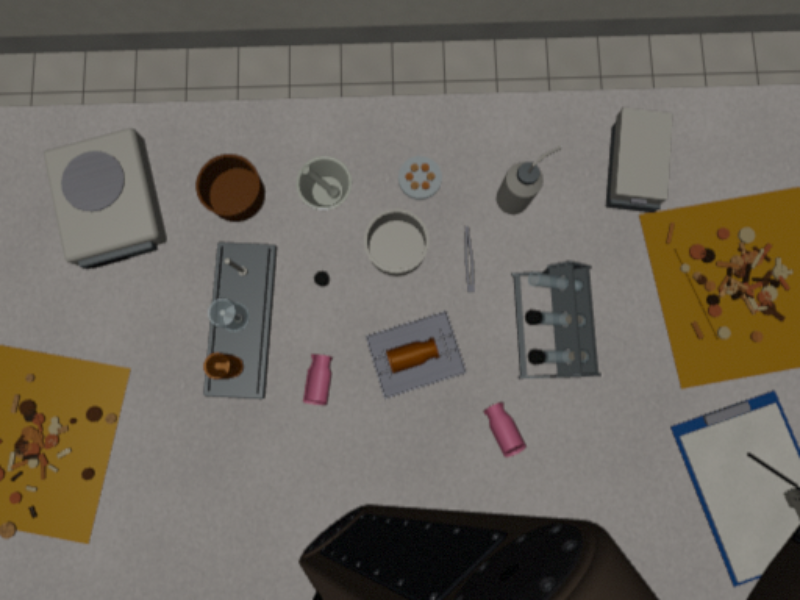

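```bash
cat > h.py <<'E'
import cv2,numpy as np
from plant import r
def ray(n,u,v):
    c=r.camera_info(n);V=np.array(c["view"]);R,t=V[:3,:3],V[:3,3]
    d=R.T@np.array([(u-c["cx"])/c["fx"],-(v-c["cy"])/c["fy"],-1]);return -R.T@t,d/np.linalg.norm(d)
def plane(n,u,v,z):
    o,d=ray(n,u,v);return o+d*(z-o[2])/d[2]
def tri(ps,pt):
    o1,d1=ray("side",*ps);o2,d2=ray("top",*pt)
    a=np.linalg.lstsq(np.c_[d1,-d2],o2-o1,rcond=None)[0]
    p,q=o1+a[0]*d1,o2+a[1]*d2;return (p+q)/2,np.linalg.norm(p-q)
def proj(n,p):
    c=r.camera_info(n);V=np.array(c["view"]);q=V[:3,:3]@p+V[:3,3]
    return np.array([c["cx"]-c["fx"]*q[0]/q[2],c["cy"]+c["fy"]*q[1]/q[2]])
def crop(im,u,v,w,h,k):
    return cv2.resize(im[v-h//2:v+h//2,u-w//2:u+w//2],None,fx=k,fy=k,interpolation=cv2.INTER_CUBIC)
def amber(im):
    h=cv2.cvtColor(im,cv2.COLOR_BGR2HSV);return cv2.inRange(h,(3,170,50),(22,255,255))
E
python3 - <<'E'
from h import *
s,t=[cv2.imread(f"pics/{n}0.png") for n in("side","top")]
m=np.vstack([np.hstack([crop(t,150,185,80,60,5),crop(t,358,185,80,60,5)]),np.hstack([crop(s,175,295,80,60,5),crop(s,300,155,80,60,5)])])
cv2.imwrite("pics/m1.png",m)
for n,im,c in(("top",t,(264,226)),("side",s,(294,222))):
    k=amber(im)
    cs=[q for q in cv2.findContours(k,0,2)[0] if cv2.pointPolygonTest(q,c,False)>=0]
    q=max(cs,key=cv2.contourArea);M=cv2.moments(q);print(n,"bottle",M["m10"]/M["m00"],M["m01"]/M["m00"],cv2.minAreaRect(q))
    b=np.round(cv2.boxPoints(cv2.minAreaRect(q)),1);print(b.tolist())
    if n=="top": print([plane("top",*x,.044)[:2].round(4).tolist() for x in b])
# dish top view: rim ellipse
g=cv2.cvtColor(t,cv2.COLOR_BGR2GRAY);
roi=g[125:185,225:285]; _,bw=cv2.threshold(cv2.GaussianBlur(roi,(3,3),0),0,255,cv2.THRESH_OTSU)
print("otsu",_)
E
```

```text
top bottle 263.0307198532783 226.73865199449793 ((263.6499938964844, 226.4500274658203), (13.914020538330078, 30.674089431762695), 71.56504821777344)
[[246.89999389648438, 224.6999969482422], [276.0, 215.0], [280.3999938964844, 228.1999969482422], [251.3000030517578, 237.89999389648438]]
[[0.4314, 0.0199], [0.4582, -0.0682], [0.4184, -0.08], [0.3919, 0.0076]]
side bottle 293.5161399932042 222.00067957866122 ((293.8153991699219, 221.4769287109375), (16.868722915649414, 35.473934173583984), 7.125016689300537)
[[283.20001220703125, 238.0], [287.6000061035156, 202.8000030517578], [304.3999938964844, 204.89999389648438], [300.0, 240.10000610351562]]
otsu 102.0
```

View pics/m1.png

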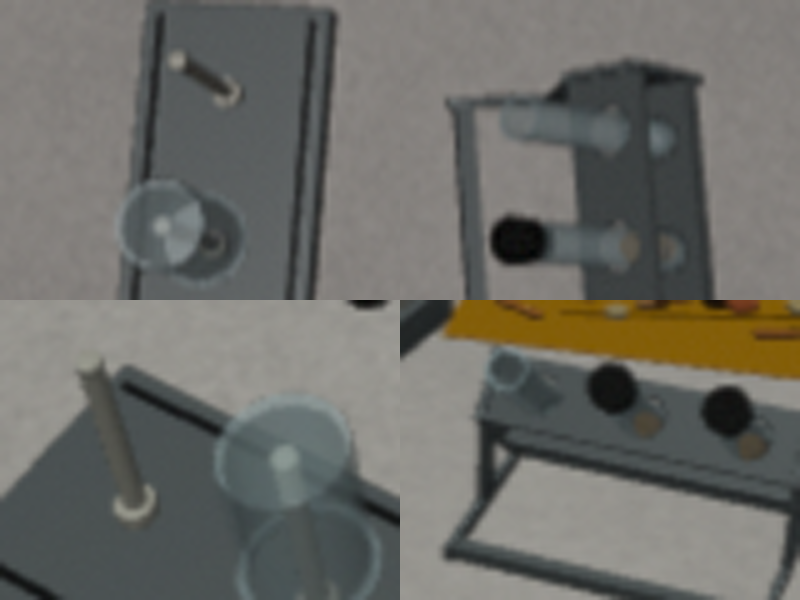

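```bash
python3 - <<'E'
from h import *
s,t=[cv2.imread(f"pics/{n}0.png") for n in("side","top")]
P=lambda n,a,b:print(n,*[x.round(4) if hasattr(x,'round') else x for x in tri(a,b)])
P("bottle c",(293.5,222),(263,226.7))
P("peg tip",(153,277),(145.6,167))
print("foot",plane("top",155.6,173.4,.023),plane("side",135+134/5,265+205/5,.023))
P("tube mouth",(281.4,139),(341.6,179.4))
P("s1 stopper",(302.4,142.6),(318+116/5,155+240/5))
P("s2 stopper",(325.6,147.4),(537*.64,356*.64))
print("tube at plate",plane("top",360.4,181,.08))
for n,im,c,w in(("top",t,(254,156),32),("side",s,(216,205),34)):
    g=cv2.GaussianBlur(cv2.cvtColor(im,cv2.COLOR_BGR2GRAY),(3,3),0)[c[1]-w:c[1]+w,c[0]-w:c[0]+w]
    e=cv2.Canny(g,40,90);cs=cv2.findContours(e,0,2)[0];q=max(cs,key=lambda q:len(cv2.convexHull(q)) and cv2.contourArea(cv2.convexHull(q)))
    print(n,"dish",[np.round(x,1) for x in cv2.fitEllipse(cv2.convexHull(q))],c[0]-w,c[1]-w)
h=plane("top",397*.64,243*.64,.065);print("dish",h,proj("side",h)/.64)
# tray rails/corners
for u,v in((367,334),(446,312),(466,372),(388,397)):print("tray",plane("top",u*.64,v*.64,.016).round(3))
E
```

```text
bottle c [ 0.4245 -0.0281  0.0429] 0.0005
peg tip [0.5991 0.3023 0.1213] 0.0005
foot [0.59934089 0.30232949 0.023     ] [0.60068675 0.30308215 0.023     ]
tube mouth [ 0.5454 -0.2459  0.1441] 0.0022
s1 stopper [ 0.4789 -0.2397  0.1509] 0.0006
s2 stopper [ 0.4115 -0.243   0.1491] 0.0005
tube at plate [ 0.5489667  -0.31662891  0.08      ]
top dish [array([31.4, 30.5]), array([39. , 39.6]), np.float64(136.5)] 222 124
side dish [array([34.2, 41.9]), array([36.9, 45.4]), np.float64(78.4)] 182 171
dish [ 0.6376924 -0.0070045  0.065    ] [339.26868994 311.82280634]
tray [0.467 0.057 0.016]
tray [ 0.507 -0.1    0.016]
tray [ 0.388 -0.135  0.016]
tray [0.344 0.018 0.016]
```

Emit:
{"api": "jog_arm", "payload": {"deltas": [[[1,2.0,4.6,0,0.15],[1,2.0,4.6,0,0.15],[1,2.0,4.6,0,0.15],[1,2.0,4.6,0,0.15],[1,2.0,4.6,0,0.15],[1,2.0,4.6,0,0.15],[1,2.0,4.6,0,0.15],[1,2.0,4.6,0,0.15]]], "force": 3}}

```text
time_s: 1.1
tcp_pos: [0.364, -0.2739, 0.2455]
eef_rot: [-180.0, 0.0, -93.4]
contact_force: [0.4, 0.2, 0.4]
gripper_width: 0.0877
gripper_force: 0.0
```

Emit:
{"api": "jog_arm", "payload": {"deltas": [[[1,0.9,4.5,0,0.06],[1,0.9,4.5,0,0.06],[1,0.9,4.5,0,0.06],[1,0.9,4.5,0,0.06],[1,0.9,4.5,0,0.06],[1,0.8,4.6,0,0.053],[1,0,0,-3,0],[1,0,0,-3,0]]]}}

```text
time_s: 2.1
tcp_pos: [0.4168, -0.0036, 0.1849]
eef_rot: [-180.0, 0.0, -73.3]
contact_force: [0.5, 0.3, 0.5]
gripper_width: 0.0877
gripper_force: 0.0
```

Emit:
{"api": "jog_arm", "payload": {"deltas": [[[1,0,0.1,-4,0],[1,0,0,-4,0],[1,0,0,-3.5,0],[1,0,0,-2.3,0],[-1,0,0,0,0],[-1,0,0,0,0],[-1,0,0,0,0],[-1,0,0,0,0]]], "force": 4}}

```text
time_s: 3.1
tcp_pos: [0.4174, -0.0032, 0.0484]
eef_rot: [-179.9, 0.0, -73.4]
contact_force: [0.3, -0.7, 0.2]
gripper_width: 0.0531
gripper_force: 0.0
```

Emit:
{"api": "jog_arm", "payload": {"deltas": [[[-1,0,0,-0.2,0],[-1,0,0,0,0],[-1,0,0,0.5,0],[-1,0,0,1,0],[-1,0,0,1,0],[-1,0,0,1,0],[-1,0,0,1,0],[-1,0,0,0,0]]]}}

```text
time_s: 4.1
tcp_pos: [0.4174, -0.0032, 0.0915]
eef_rot: [-179.9, 0.0, -73.4]
contact_force: [-1.2, 0.4, -1.6]
gripper_width: 0.0472
gripper_force: 4.0
```

```bash
python3 - <<'E'
from h import *
s=r.capture("side");t=r.capture("top")
cv2.imwrite("pics/m2.png",np.hstack([crop(s,290,210,100,120,4),crop(t,264,226,100,120,4)]))
E
```

```text
(no output)
```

View pics/m2.png

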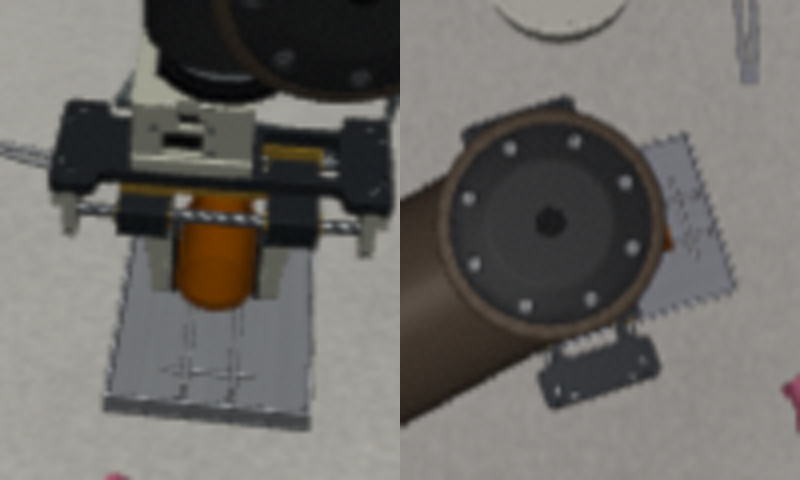

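Emit:
{"api": "jog_arm", "payload": {"deltas": [[[-1,0,0,4,0],[-1,0,0,4,0],[-1,0,0,-3,0],[-1,0,0,4,0],[-1,0,0,-3,0],[-1,0,0,4,0],[-1,0,0,0,0],[-1,0,0,0,0]]], "force": 3}}

```text
time_s: 5.2
tcp_pos: [0.4165, -0.0035, 0.19]
eef_rot: [180.0, 0.0, -73.5]
contact_force: [0.0, -0.4, -1.8]
gripper_width: 0.0462
gripper_force: 3.0
```

```bash
python3 - <<'E'
from h import *
s=r.capture("side");t=r.capture("top")
print(r.get_state()["moment"],r.get_state()["contact_force"])
p=proj("side",np.array([.417,-.003,.17])).astype(int);q=proj("top",np.array([.417,-.02,.17])).astype(int);print(p,q)
m=np.hstack([crop(s,p[0],p[1]+5,100,120,4),crop(t,q[0],q[1],100,120,4)]);cv2.imwrite("pics/m3.png",m)
k=amber(s);k[:, :240]=0;k[:,350:]=0;k[270:]=0;k[:100]=0;print(cv2.boundingRect(k))
E
```

```text
[0.03676309 0.14850944 0.00640315] [ 0.12052022 -1.03610971 -1.33510875]
[295 190] [260 227]
(269, 105, 81, 91)
```

View pics/m3.png

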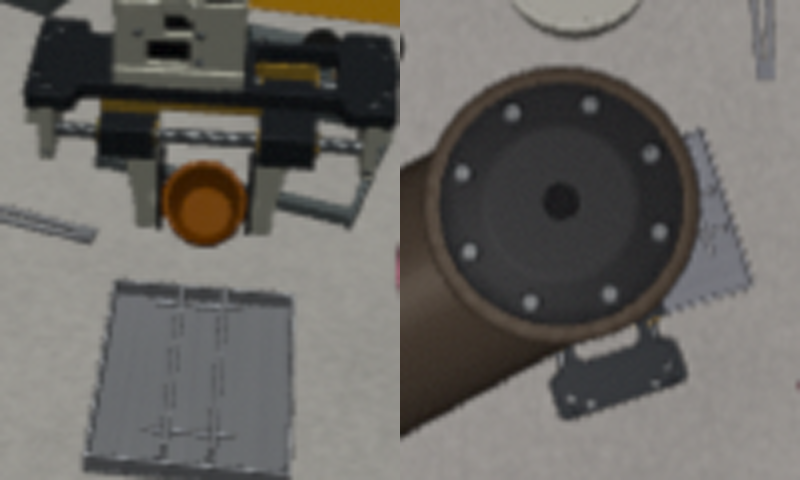

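Emit:
{"api": "jog_arm", "payload": {"deltas": [[[-1,0,0,5,0],[-1,0,0,-4,0],[-1,0,0,5,0],[-1,0,0,-5,0],[-1,0,0,5,0],[-1,0,0,-5,0],[-1,0,0,5,0],[-1,0,0,0,0]]], "force": 3}}

```text
time_s: 6.3
tcp_pos: [0.4182, -0.0033, 0.2525]
eef_rot: [-179.8, -0.0, -73.4]
contact_force: [0.3, 0.6, -1.1]
gripper_width: 0.0466
gripper_force: 3.0
```

```bash
cat > cap.py <<'E'
import sys
from h import *
name=sys.argv[1];off=np.array([float(x) for x in sys.argv[2:5]]) if len(sys.argv)>4 else np.zeros(3)
s=r.capture("side");t=r.capture("top");st=r.get_state();p=st["tcp_pos"]+off
print(st["moment"].round(3),st["contact_force"].round(2),st["tcp_pos"].round(4))
T=[]
for n,im in(("side",s),("top",t)):
    cv2.imwrite(f"pics/{name}_{n}.png",im)
    u,v=proj(n,p).astype(int);u=np.clip(u,50,462);v=np.clip(v,60,324);print(n,"origin",u-50,v-60);T.append(crop(im,u,v,100,120,4))
cv2.imwrite(f"pics/{name}.png",np.hstack(T))
E
python3 cap.py m4 0 0 -.02; python3 - <<'E'
import cv2;from h import *
s=cv2.imread("pics/m4_side.png");k=amber(s)
p=proj("side",np.array([.417,-.003,.22]));L=cv2.connectedComponentsWithStats(k)
print([(L[2][i].tolist(),L[3][i].round(1).tolist()) for i in range(1,L[0]) if L[2][i][4]>60])
E
```

```text
[ 0.032  0.162 -0.037] [-0.19 -0.3  -1.82] [ 0.4169 -0.0033  0.2504]
side origin 246 108
top origin 203 167
[([309, 100, 57, 43, 1114], [345.2, 116.4]), ([310, 125, 22, 5, 76], [320.5, 127.0]), ([270, 134, 41, 4, 70], [285.3, 135.2]), ([285, 153, 23, 18, 316], [295.9, 161.5]), ([287, 179, 18, 11, 61], [295.4, 185.6]), ([59, 255, 61, 47, 1002], [92.4, 284.0]), ([222, 305, 27, 49, 942], [236.0, 327.5])]
```

```bash
python3 - <<'E'
from h import *
g=np.array([.417,-.0033,.249]);h=np.array([.29,-.957,0])
for th in range(30,100,10):
    a=np.cos(np.radians(th))*h-np.sin(np.radians(th))*np.array([0,0,1])
    b=np.cross(a,np.cross(a,[0,1,0]));
    print(th,proj("side",g-.017*a).round(1),proj("side",g+.078*a).round(1))
k=cv2.imread("pics/m4_side.png")
print(amber(k)[150:196,285:308].any(1).astype(int))
for v in range(150,198,2):print(v,k[v,296].tolist(),end=" ")
E
```

```text
30 [296.6 162.5] [297.4 159.5]
40 [296.7 161.1] [297.  165.2]
50 [296.8 159.7] [296.6 170.8]
60 [296.9 158.4] [296.3 176.2]
70 [297.  157.2] [295.9 181.2]
80 [297.1 156.2] [295.5 185.8]
90 [297.1 155.4] [295.2 189.8]
[0 0 0 1 1 1 1 1 1 1 1 1 1 1 1 1 1 1 1 1 1 0 0 0 0 0 0 0 0 1 1 1 1 1 1 1 1
 1 1 1 0 0 0 0 0 0]
150 [81, 81, 75] 152 [62, 74, 85] 154 [6, 52, 98] 156 [2, 29, 56] 158 [2, 28, 56] 160 [0, 26, 56] 162 [1, 28, 57] 164 [3, 30, 57] 166 [5, 31, 58] 168 [1, 30, 57] 170 [0, 27, 54] 172 [1, 21, 43] 174 [0, 24, 46] 176 [0, 19, 42] 178 [6, 24, 44] 180 [3, 22, 42] 182 [5, 23, 42] 184 [6, 27, 47] 186 [8, 27, 47] 188 [10, 37, 64] 190 [46, 55, 67] 192 [142, 147, 149] 194 [140, 146, 147] 196 [138, 143, 145]
```

View pics/m4.png

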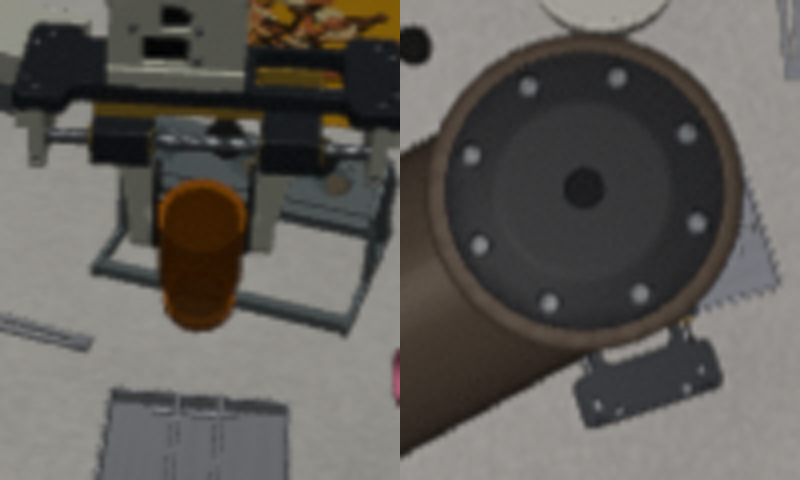

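Emit:
{"api": "jog_arm", "payload": {"deltas": [[[-1,2.1,3.8,2,0.16],[-1,2.1,3.8,-3,0.16],[-1,2.1,3.8,3,0.16],[-1,2.1,3.8,-3,0.16],[-1,2.1,3.8,3,0.16],[-1,2.1,3.8,-3,0.16],[-1,2.1,3.8,3,0.16],[-1,2.1,3.9,-2,0.155]]], "force": 3}}

```text
time_s: 7.4
tcp_pos: [0.587, 0.3038, 0.2529]
eef_rot: [-179.8, -0.3, -0.1]
contact_force: [-0.0, -0.7, -0.8]
gripper_width: 0.0465
gripper_force: 3.0
```

Emit:
{"api": "jog_arm", "payload": {"deltas": [[[-1,0,0,0,0],[-1,0,0,0,0],[-1,0,0,0,0]]]}}

```text
time_s: 7.78
tcp_pos: [0.5847, 0.3009, 0.2508]
eef_rot: [-180.0, -0.0, -0.4]
contact_force: [0.2, 0.2, -0.6]
gripper_width: 0.0465
gripper_force: 3.0
```

```bash
python3 cap.py m5 0 0 -.04
```

```text
[-0.083  0.155 -0.008] [ 0.14  0.02 -1.93] [0.5848 0.3009 0.2513]
side origin 99 187
top origin 84 105
```

View pics/m5.png

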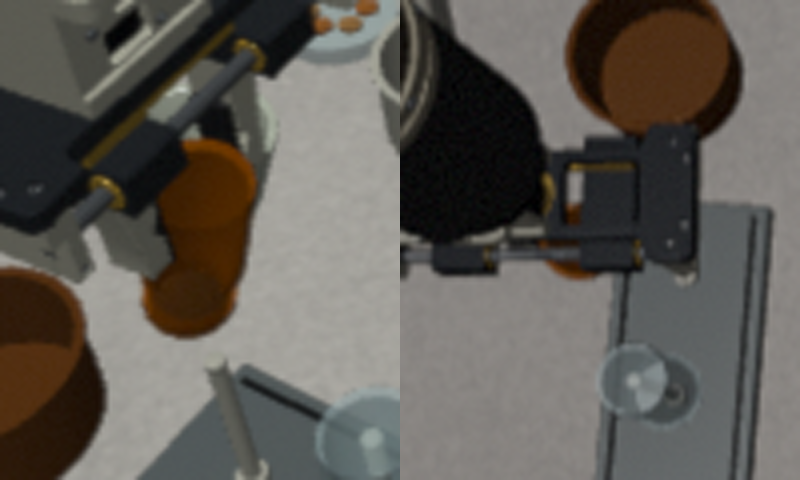

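```bash
python3 - <<'E'
from h import *
for u,v in((190,295),(210,180)):
    o,d=ray("side",99+u/4,187+v/4);print((o+d*(.3015-o[1])/d[1]).round(4))
g=np.array([.585,.301,.25])
for th in (60,70,75,80,90,100):
    a=np.array([np.cos(np.radians(th)),0,-np.sin(np.radians(th))])
    print(th,((proj("side",g-.017*a)-[99,187])*4).round(0),((proj("side",g+.078*a)-[99,187])*4).round(0))
E
```

```text
[0.6036 0.3015 0.167 ]
[0.5687 0.3015 0.2577]
60 [192. 162.] [148. 259.]
70 [186. 158.] [172. 275.]
75 [184. 157.] [184. 282.]
80 [181. 155.] [196. 289.]
90 [175. 153.] [221. 300.]
100 [169. 151.] [244. 307.]
```

Emit:
{"api": "jog_arm", "payload": {"deltas": [[[-1,-0.2,0.1,-2,0],[-1,0,0,-2,0],[-1,0,0,-1.5,0],[-1,0,0,-1.5,0],[-1,0.2,0,-1.5,0],[-1,0.3,0,-1,0],[-1,0.3,0,-1,0],[-1,0.3,0,0,0]]], "force": 3}}

```text
time_s: 8.88
tcp_pos: [0.5937, 0.3022, 0.1445]
eef_rot: [179.9, 0.1, -0.4]
contact_force: [-0.6, -0.1, -1.4]
gripper_width: 0.0468
gripper_force: 3.0
```

```bash
python3 cap.py m6 0 0 -.02
```

```text
[-0.099  0.203  0.027] [-0.56 -0.1  -0.72] [0.5943 0.3025 0.1456]
side origin 104 216
top origin 94 108
```

View pics/m6.png

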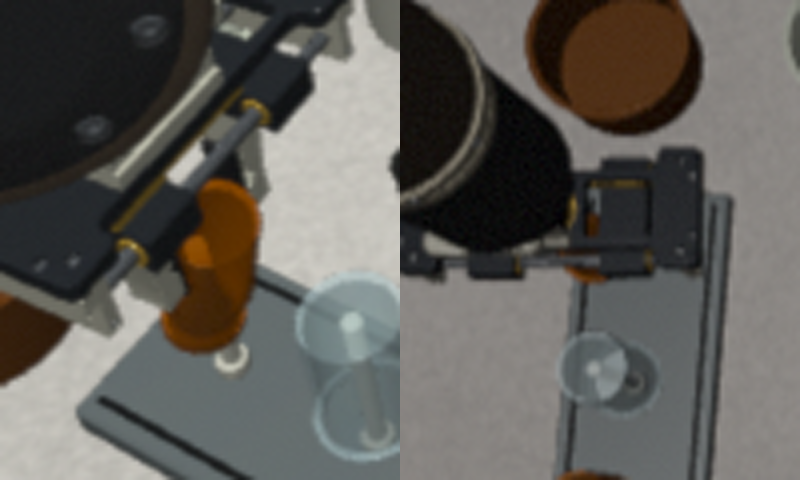

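Emit:
{"api": "jog_arm", "payload": {"deltas": [[[-1,0.2,0,-0.5,0],[-1,0.2,0,-0.5,0],[-1,0.2,0,-0.5,0],[-1,0.1,0,-0.4,0],[-1,0.1,0,-0.3,0],[-1,0,0,-0.2,0],[-1,0,0,-0.2,0],[-1,0,0,0,0]]], "force": 3}}

```text
time_s: 9.98
tcp_pos: [0.6023, 0.3026, 0.1202]
eef_rot: [-180.0, -0.1, -0.4]
contact_force: [0.6, -2.1, 4.5]
gripper_width: 0.0468
gripper_force: 3.0
```

Emit:
{"api": "jog_arm", "payload": {"deltas": [[[-1,0,0,0.2,0],[0.3,0,0,0,0],[0.3,0,0,0,0],[1,0,0,0,0],[1,0,0,0,0],[1,0,0,0,0],[1,0,0,1,0],[1,0,0,3,0]]]}}

```text
time_s: 10.98
tcp_pos: [0.6011, 0.3019, 0.1609]
eef_rot: [179.9, 0.1, -0.4]
contact_force: [-0.4, 0.6, 0.6]
gripper_width: 0.0872
gripper_force: 0.0
```

Emit:
{"api": "jog_arm", "payload": {"deltas": [[[1,0,0,4,0],[1,0,0,5,0],[1,0,-3,1,0],[1,0,-5,0,0],[1,0,-5,0,0],[1,0,-5,0,0],[1,0,-2,0,0]]]}}

```text
time_s: 11.85
tcp_pos: [0.6013, 0.0996, 0.262]
eef_rot: [-180.0, -0.0, -0.5]
contact_force: [1.1, 0.0, 0.3]
gripper_width: 0.088
gripper_force: 0.0
```

```bash
python3 - <<'E'
from h import *
s=r.capture("side");t=r.capture("top");cv2.imwrite("pics/s7.png",s);cv2.imwrite("pics/t7.png",t);print(r.get_state()["tcp_pos"])
cv2.imwrite("pics/m7.png",np.hstack([crop(s,175,300,100,120,4),crop(t,160,185,100,120,4)]))
E
```

```text
[0.60158672 0.10030271 0.26200084]
```

View pics/m7.png

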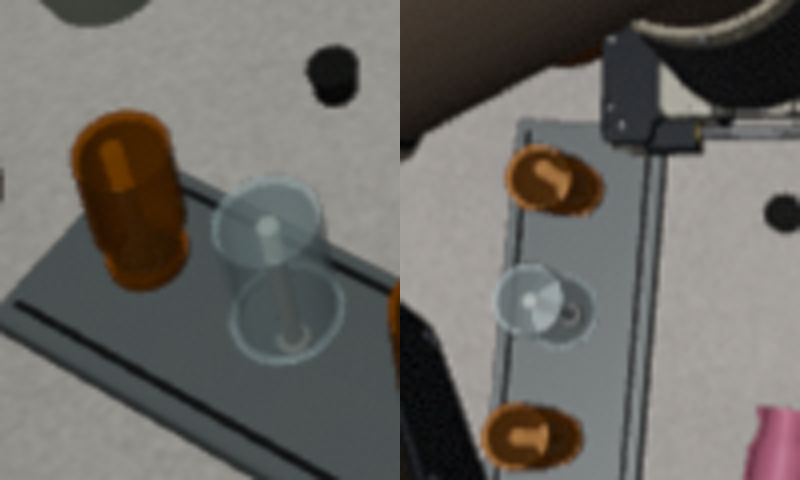

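Emit:
{"api": "jog_arm", "payload": {"deltas": [[[0,-0.7,-4.6,0,-0.18],[0,-0.7,-4.6,0,-0.18],[0,-0.7,-4.6,0,-0.18],[0,-0.7,-4.6,0,-0.18],[0,-0.7,-4.6,0,-0.18],[0,-0.7,-4.6,0,-0.18],[0,-0.7,-4.6,0,-0.18],[0,-0.6,-4.7,0,-0.18]]]}}

```text
time_s: 12.95
tcp_pos: [0.547, -0.2671, 0.2616]
eef_rot: [-180.0, 0.0, -83.2]
contact_force: [0.6, 0.2, 0.2]
gripper_width: 0.0437
gripper_force: 0.0
```

Emit:
{"api": "jog_arm", "payload": {"deltas": [[[0,0,0,-2,-0.07],[0,0,0,-2,0],[0,0,0,0,0]]]}}

```text
time_s: 13.32
tcp_pos: [0.5463, -0.2658, 0.2199]
eef_rot: [179.8, 0.1, -86.9]
contact_force: [-0.7, 1.4, 1.1]
gripper_width: 0.0438
gripper_force: 0.0
```

```bash
python3 - <<'E'
from h import *
s=cv2.imread("pics/side0.png");s7=r.capture("side");print(r.get_state()["tcp_pos"],r.get_state()["eef_rot"],r.get_state()["gripper_width"])
# refine stopper centres & tube mouth from dark blobs in side0/top0
for n,(u0,v0,w,h) in (("side",(290,125,60,40)),("top",(325,190,40,50))):
    g=cv2.cvtColor(cv2.imread(f"pics/{n}0.png"),cv2.COLOR_BGR2GRAY)[v0:v0+h,u0:u0+w]
    L=cv2.connectedComponentsWithStats((g<38).astype(np.uint8))
    print(n,[(L[3][i]+[u0,v0]).round(1).tolist()+[int(L[2][i][4])] for i in range(1,L[0]) if L[2][i][4]>20])
E
```

```text
[ 0.54700739 -0.2659665   0.2212671 ] [ 1.79925072e+02  6.87382908e-03 -8.68555843e+01] 0.043932705255308076
side [[302.0, 142.5, 68], [325.0, 147.0, 68]]
top [[341.4, 202.7, 76], [343.1, 227.9, 81]]
```

Emit:
{"api": "jog_arm", "payload": {"deltas": [[[0,0,-0.2,-3,0],[0,0,0,-3,0],[0,0,0,-2,0],[0,0,0,-1,0],[0,0,0,-0.5,0],[-1,0,0,0,0],[-1,0,0,0,0],[-1,0,0,0,0]]], "force": 10}}

```text
time_s: 14.38
tcp_pos: [0.5473, -0.2685, 0.1273]
eef_rot: [-179.9, -0.0, -86.9]
contact_force: [-0.3, 0.5, 2.3]
gripper_width: 0.0248
gripper_force: 10.0
```

Emit:
{"api": "jog_arm", "payload": {"deltas": [[[-1,0,0,0,0],[-1,0,0,0,0]]]}}

```text
time_s: 14.62
tcp_pos: [0.5473, -0.2685, 0.1272]
eef_rot: [-179.9, -0.0, -86.9]
contact_force: [0.0, 1.5, 3.8]
gripper_width: 0.0248
gripper_force: 10.0
```

Emit:
{"api": "jog_arm", "payload": {"deltas": [[[-1,0,0.3,0.3,0],[-1,-0.05,0.8,0.8,0],[-1,-0.05,1,1,0],[-1,-0.05,1,1,0],[-1,-0.05,1,1,0],[-1,-0.05,1,1,0],[-1,-0.05,1,1,0],[-1,-0.05,1,1,0]]]}}

```text
time_s: 15.62
tcp_pos: [0.5433, -0.1968, 0.1983]
eef_rot: [-180.0, 0.0, -86.9]
contact_force: [0.3, -0.1, 0.0]
gripper_width: 0.0245
gripper_force: 10.0
```

Emit:
{"api": "jog_arm", "payload": {"deltas": [[[-1,0,1,2,0],[-1,0,0.5,3,0],[-1,0,0,0,0]]]}}

```text
time_s: 16.0
tcp_pos: [0.5446, -0.182, 0.2505]
eef_rot: [-179.7, -0.0, -86.9]
contact_force: [-1.5, 0.4, -0.6]
gripper_width: 0.0247
gripper_force: 10.0
```

```bash
python3 cap.py m8 0 -.03 -.03
```

```text
[0.046 0.13  0.005] [ 0.61 -0.12 -0.63] [ 0.5432 -0.1821  0.2478]
side origin 228 61
top origin 284 115
```

View pics/m8.png

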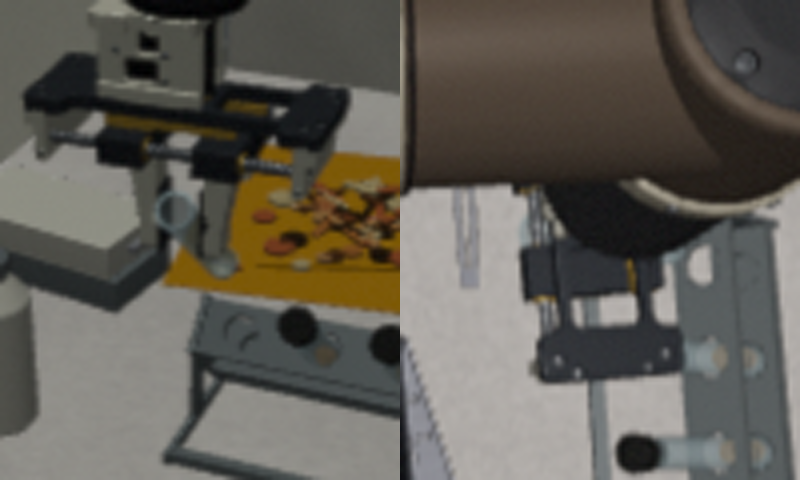

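```bash
python3 - <<'E'
from h import *
g=np.array([.5435,-.182,.248-.005])
for th in (-10,0,20,30,45,60,80):
    c,s=np.cos(np.radians(th)),np.sin(np.radians(th));a=np.array([-.049*c,c,s])
    print(th,((proj("side",g-.118*a)-[228,61])*4).round(),((proj("side",g+.032*a)-[228,61])*4).round())
for n,u,v,z in(("clip",672,428,0),("clip low",735,583,0),("pink",525,455,.02),("pink b",510,460,.02),("rackL",520,378,0.01),("rackR",600,375,.05),("mat",682,387,0)):print(n,plane("top",u*.64,v*.64,z).round(3))
E
```

```text
-10 [240. 132.] [169. 259.]
0 [240. 158.] [169. 251.]
20 [235. 213.] [170. 235.]
30 [231. 240.] [171. 226.]
45 [222. 281.] [174. 213.]
60 [211. 319.] [177. 202.]
80 [194. 362.] [183. 189.]
clip [ 0.27  -0.533  0.   ]
clip low [-0.017 -0.624  0.   ]
pink [ 0.228 -0.24   0.02 ]
pink b [ 0.22  -0.211  0.02 ]
rackL [ 0.374 -0.241  0.01 ]
rackR [ 0.376 -0.383  0.05 ]
mat [ 0.348 -0.56   0.   ]
```

Emit:
{"api": "jog_arm", "payload": {"deltas": [[[-1,0,0,3,0],[-1,0,0,3,0],[-1,-4.5,-3.5,0,0],[-1,-4.5,-3.5,0,0],[-1,-4.5,-3.5,0,0],[-1,-4.5,-3.5,0,0],[-1,-4.5,-3.5,0,0],[-1,-4.8,-3.3,0,0]]]}}

```text
time_s: 17.1
tcp_pos: [0.2684, -0.391, 0.3068]
eef_rot: [179.9, 0.1, -86.9]
contact_force: [1.1, -1.1, -0.7]
gripper_width: 0.0245
gripper_force: 10.0
```

Emit:
{"api": "jog_arm", "payload": {"deltas": [[[-1,0,0,-4,0],[-1,0,0,-4,0],[-1,0,0,-4,0],[-1,0,0,-3,0],[-1,0,0,-2,0],[-1,0,0,-1,0],[-1,0,0,0,0]]]}}

```text
time_s: 17.98
tcp_pos: [0.2699, -0.3902, 0.1269]
eef_rot: [179.9, 0.1, -86.9]
contact_force: [0.2, -0.6, -0.2]
gripper_width: 0.0245
gripper_force: 10.0
```

```bash
python3 - <<'E'
from h import *
s=r.get_state();print(s["tcp_pos"],s["contact_force"],s["moment"],s["eef_rot"])
E
```

```text
[ 0.26989412 -0.39023541  0.126949  ] [ 0.24179024 -0.63590311 -0.21258503] [0.03807937 0.10619039 0.03062897] [ 1.79914846e+02  5.92218192e-02 -8.69177552e+01]
```

Emit:
{"api": "jog_arm", "payload": {"deltas": [[[-1,0,0,-1.5,0],[-1,0,0,-1.2,0],[-1,0,0.5,-0.65,0],[-1,0,0.5,-0.65,0],[-1,0,0.45,-0.7,0],[-1,0,0.45,-0.7,0],[-1,0,0.35,-0.75,0],[-1,0,0.35,-0.75,0]]], "force": 6}}

```text
time_s: 18.98
tcp_pos: [0.2704, -0.3643, 0.0581]
eef_rot: [-180.0, -0.0, -86.9]
contact_force: [-0.0, 0.8, 1.1]
gripper_width: 0.0247
gripper_force: 6.0
```

Emit:
{"api": "jog_arm", "payload": {"deltas": [[[-1,0,0.25,-0.8,0],[-1,0,0.25,-0.8,0],[-1,0,0.15,-0.8,0],[-1,0,0.1,-0.8,0],[-1,0,0,-0.2,0],[-1,0,0,0,0]]]}}

```text
time_s: 19.73
tcp_pos: [0.2703, -0.357, 0.0244]
eef_rot: [180.0, 0.0, -86.9]
contact_force: [0.6, -0.2, 0.3]
gripper_width: 0.0252
gripper_force: 6.0
```

```bash
python3 - <<'E'
from h import *
s=r.get_state();print(s["tcp_pos"],s["contact_force"],s["moment"])
for n in("side","top"):
    im=r.capture(n);cv2.imwrite(f"pics/lay_{n}.png",im)
    for p in((.27,-.475,.0125),(.27,-.43,.02),(.27,-.36,.02),(.27,-.325,.02)):
        u,v=proj(n,np.array(p)).astype(int);print(n,p,u,v,im[v,u] if 0<=v<384 and 0<=u<512 else None)
E
```

```text
[ 0.27029061 -0.35699501  0.02440834] [ 0.56403354 -0.15308191  0.27350228] [0.03274221 0.20932316 0.03037999]
side (0.27, -0.475, 0.0125) 381 156 [17 32 38]
side (0.27, -0.43, 0.02) 379 161 [111 110 104]
side (0.27, -0.36, 0.02) 375 173 [141 140 125]
side (0.27, -0.325, 0.02) 373 179 [143 142 131]
top (0.27, -0.475, 0.0125) 412 274 [43 53 62]
top (0.27, -0.43, 0.02) 398 275 [52 61 70]
top (0.27, -0.36, 0.02) 375 275 [105 120 125]
top (0.27, -0.325, 0.02) 363 276 [25 29 37]
```

Emit:
{"api": "jog_arm", "payload": {"deltas": [[[-0.2,0,0,0,0],[-0.1,0,0,0,0],[-0.1,0,0,-0.1,0],[-0.1,0,0,-0.1,0],[-0.1,0.1,-1.5,0,0],[-0.1,0.1,-2.5,0,0],[-0.1,0.1,-2.5,0,0],[-0.1,0.1,-1.5,0,0]]]}}

```text
time_s: 20.82
tcp_pos: [0.2744, -0.4386, 0.0224]
eef_rot: [-180.0, -0.0, -86.9]
contact_force: [-0.2, 0.5, 1.2]
gripper_width: 0.0394
gripper_force: 0.0
```

Emit:
{"api": "jog_arm", "payload": {"deltas": [[[-1,0,0,0,0],[-1,0,0,0,0],[-1,0,0,0,0],[-1,0,0,0,0]]], "force": 4}}

```text
time_s: 21.32
tcp_pos: [0.2744, -0.4365, 0.0227]
eef_rot: [180.0, 0.0, -86.9]
contact_force: [-0.3, -0.5, -1.0]
gripper_width: 0.0249
gripper_force: 4.0
```

```bash
python3 - <<'E'
from h import *
st=r.get_state();print(st["tcp_pos"],st["contact_force"],st["gripper_width"])
a=cv2.imread("pics/side0.png");b=r.capture("side");cv2.imwrite("pics/lay2_side.png",b)
d=cv2.absdiff(a,b).max(2)
u0,v0=355,140
for v in range(150,190,2): print(v,' '.join('%3d'%x for x in d[v,352:400:2]))
for p in((.27,-.475,.0125),(.27,-.44,.0125),(.27,-.36,.0125),(.27,-.325,.0125)): print(p,proj("side",np.array(p)).round(1))
E
```

```text
[ 0.2743557  -0.43651157  0.02267467] [-0.28750737 -0.52427453 -1.01317441] 0.024921970454262584
150   3   2   5   4   5   5   2  74 103 124 131 116  11   3  23  45  49  54  79  76  74  66  58  20
152   6   5   5   5   4   6   5   5   8  63  64  78  50   6   5   5   6  99 119  98 101  82  68  18
154   5   4   4   4   5   4   4   6   4  58  60  71  24   3   4   5  72  84 109 113 111 128  42   1
156   5   6   5   4   6   6   6   6   2  57  61  89  34  47  40  17  94  64  59  42   0   3   6   5
158   6   5   5   5   7   6   5   5   2  56  61  95  37  19  28  46  93  61  60   2   6   5   5   6
160   5   6   5   6   5   5   6   5   2  54  60  84  28  14  20  68  74  60  39   6   6   6   6   5
162   5   5   6   5   5   4   7   5   6  59  69  71  21  13  24  95  61  56   3   6   7   6   5   5
164   6   6   6   4   5   6   6   5   5  62  80  50  18  13  34  98  62  45   4   5   6   6   5   5
166   6   5   7   5   4   6   5   6   5   5   7  35  12  16  49  83  62  29   6   5   6   5   6   5
168   5   6   5   5   5   5   6   5   5   6   5  29  13  18  36   0   1   4   6   5   5   5   6   6
170
[... 442 characters left out ...]
33  23  26  29   5   6   5   4   5   5   6   5   6   6
180   6   6   4   5   5   6   6   6   4  43  12  12  42  27   6   6   5   5   6   5   5   7   6   7
182   6   6   6   6   6   7   6   6   2  41  10  14  37  26   5   5   6   5   6   5   4   6   6   7
184   6   5   6   5   4   6   5   5   6  12  33  26  35   4   6   7   6   5   6   5   5   7   5   4
186   5   5   5   6   5   6   6   6   5   6   6   4   5   4   6   5   6   5   6   5   5   6   5   5
188   5   6   5   5   5   4   5   6   5   7   5   5   5   6   7   5   5   6   6   5   5   6   5   5
(0.27, -0.475, 0.0125) [381.  156.6]
(0.27, -0.44, 0.0125) [379.3 162. ]
(0.27, -0.36, 0.0125) [375.  175.1]
(0.27, -0.325, 0.0125) [372.9 181.3]
```

Emit:
{"api": "jog_arm", "payload": {"deltas": [[[-1,0,0,3,0],[-1,0,0,5,0],[-1,0,0,5,0],[-1,0,0,5,0],[-1,0,0,5,0],[-1,0,0,-3,0],[-1,0,0,4,0],[-1,0,0,0,0]]], "force": 3}}

```text
time_s: 22.38
tcp_pos: [0.2753, -0.4378, 0.2653]
eef_rot: [-179.8, -0.2, -86.9]
contact_force: [0.4, -0.2, -1.6]
gripper_width: 0.0245
gripper_force: 3.0
```

```bash
cat > tb.py <<'E'
from h import *
st=r.get_state();p=st["tcp_pos"];print(p.round(4),st["contact_force"].round(2),st["gripper_width"],st["gripper_force"])
b=r.capture("side");cv2.imwrite("pics/tb.png",b)
d=cv2.absdiff(cv2.imread("pics/side0.png"),b).max(2)
yaw=np.radians(st["eef_rot"][2]);h=np.array([-np.cos(yaw),-np.sin(yaw),0]) # mouth heading: away from tool x
g=p-[0,0,.009]
for th in range(0,100,15):
    a=np.cos(np.radians(th))*h-np.sin(np.radians(th))*np.array([0,0,1]);print(th,proj("side",g+.112*a).round(0),proj("side",g-.038*a).round(0),end=' ')
print()
u,v=proj("side",g).astype(int);print(u,v)
for k in range(v-10,min(v+70,383),3): print(k,' '.join('%3d'%x for x in d[k,max(u-40,0):u+40:3]))
E
python3 tb.py
```

```text
[ 0.2753 -0.4378  0.2653] [ 0.38 -0.24 -1.58] 0.024461873026614445 2.9999807104468346
0 [390. 109.] [394.  88.] 15 [388. 118.] [395.  85.] 30 [386. 125.] [396.  82.] 45 [385. 129.] [396.  80.] 60 [385. 131.] [396.  79.] 75 [385. 130.] [396.  79.] 90 [386. 127.] [396.  80.] 
393 92
82   5   6   5   5   6   4   5   5   6   5   4   8  14   6  14  15  41   6  45  57  71  70  73   7   2  26  54
85   5   6   6   6   8   5   5   7   4   4   3   7  37  20  44  12  35   5  50  52  69  69  67   8   3   7   5
88   7   6   6   5   5   5   6   6   5   5   3   2  48  41  61  11   8   6  46  54  68  70  57   3   5   5   7
91   8   8   9   8   7  10   8   6   5   5   5   5  37  49  54  25   3   3  49  55  65  65  18   7   5   4   7
94   8   8   7   8  10   9   8   8   9   9  64  76  54  23  27  51   7   4  54  56  66  66   7   7   9   6   6
97   8   8   9  10   8   8   7   9   9   8  12  19  48  12  41  91  77   8 109 112  98  70  10  11   8  11   8
100   8   8   7   9   8  10   8   9   8   8   7  14  34  15  47   7   9   7 122 122 135  93   5   4   6   4   4
103   6   9   7   8   7   8   9   8   8 
[... 1499 characters left out ...]
 142 147 147 149 145 146 144
145   8   9   8   8   8   9   9   8   7   6   7   5   8   9   9   9   8 125 140 148 148 146 147 150 149 148 145
148   7   7   7   8   8   9   8   9   8   7   7   6   9   9   8   9   9 132 138 148 146 143 149 147 146 148 145
151   7   9   8   9   8   9   8   9   8   8   5   5   5   6   6   6   5  71  78  79  82  86  83  87  89  96  98
154   7   9   8   9   9   8   8   9   9   9   9   7   9   9   8   9   7 116 124 131 130 129 126 124 123 118  99
157   8   9   8   8   7   9   9   8   9   9   8   8   7  10   9   8   2 119 120 130 135 133 135 130 133 127 130
160   9   7   9   9   8   8   7   8   9   7   8   8   8   8   8   8   3 121 122 107 135 134 133 131 128 134 130
```

Emit:
{"api": "jog_arm", "payload": {"deltas": [[[-1,0,0,4,0.1],[-1,2.5,3,2,0.14],[-1,3.3,3.6,-2,0.14],[-1,3.3,3.6,3,0.14],[-1,3.3,3.6,-3,0.14],[-1,3.3,3.6,3,0.14],[-1,3.3,3.6,-3,0.14],[-1,3.3,3.6,3,0.14]]]}}

```text
time_s: 23.42
tcp_pos: [0.4955, -0.1887, 0.3278]
eef_rot: [179.9, 0.5, -24.8]
contact_force: [-0.3, -0.5, 0.4]
gripper_width: 0.0247
gripper_force: 3.0
```

Emit:
{"api": "jog_arm", "payload": {"deltas": [[[-1,3.4,3.7,-3,0.14],[-1,3.4,3.7,3,0.14],[-1,3.4,3.7,-3,0.14],[-1,3.4,3.7,3,0.07],[-1,3.4,3.7,-3,0],[-1,0,0,3,0],[-1,0,0,-1,0],[-1,0,0,0,0]]]}}

```text
time_s: 24.42
tcp_pos: [0.6665, -0.0058, 0.3208]
eef_rot: [-180.0, 0.2, 3.1]
contact_force: [-0.2, 0.2, -1.2]
gripper_width: 0.0251
gripper_force: 3.0
```

```bash
python3 tb.py
```

```text
[ 0.6665 -0.0058  0.3208] [-0.2   0.22 -1.24] 0.025056653895153477 2.999878339469433
0 [241. 123.] [182. 113.] 15 [240. 134.] [181. 109.] 30 [236. 143.] [182. 105.] 45 [230. 150.] [184. 103.] 60 [221. 155.] [187. 101.] 75 [212. 157.] [190. 100.] 90 [202. 156.] [194. 100.] 
195 115
105  22  27  22  23  23  23  23  23  27  62  24  37  40  47  88  84  43   7   6   7   5   6   5   9   9   8   8
108   6   9  14  21  22  23  22  20  21  31  24  44  41  44  80  88   7  10   5   5   5   6   7   9   7   9   8
111   7   6   6   5   6   5   6   7  13  21  25  43  38  43  47  89  31  21   5   5   6   9   8   9   8   8   8
114   5   7   6   6   7   6   6   7   6   5  33  36  35  43  33  69  55  16   5   5   8   4   6   5   8   8   8
117   6   7   6   6   5   7   7   6   6   7  28  33  35  39  20  36  42   7   6   7   8   4   4   5   7   6   6
120   6   5   6   5   4   5   5   4   7   5  15  27  28  25  31  13  20   7   8   9   7   7   5   4   4   5   6
123   5   6   6   6   5   6   6   7   7   5   8  35  26  33  34  10  63  13   9   7   8   7   6   3   5   3   5
126   5   6   5   6   4   6   5   
[... 1505 characters left out ...]
   8   4   6   6   6   5   5
168   8   8   8  10   6   7   8   8   7   8   8   8   7  10   8   8   8   9   9   9   8   7   5   5   5   5   5
171   8   7   9   9   7   8   9   9   7   8   8   8   8   8   9   7   7   9   7   9   9   8   8   8   9   9   8
174   8   9   8   8   8   8   8   7   9   7   8   9   8   8   8   8   9   7   8   8   8   9   9   8   8   8   9
177   8   9   9   7   8   8   8   8   9   9   8   9   9   8   8   8   8   8   8   8   8   9   7   8   7   7   8
180   8   9   8   9   7   9   7   8   8   8   8   8   9   9   8   8   9   7   9   8   8   7   8   8   7   8   8
183   9   8   9   8   8   8   8   8   8   9   8   8   7   9   8   8   9   8   8   7   8   9   8   8   9   7   9
```

Emit:
{"api": "jog_arm", "payload": {"deltas": [[[-1,0.7,0,-1.5,0],[-1,0.7,0,-2,0],[-1,0,0,-2,0],[-1,0,0,-1.5,0],[-1,0,0,-1,0],[-1,0,0,-0.5,0],[-1,0,0,0,0],[-1,0,0,0,0]]], "force": 6}}

```text
time_s: 25.48
tcp_pos: [0.6817, -0.006, 0.2384]
eef_rot: [-180.0, -0.1, 3.1]
contact_force: [0.2, 0.2, 0.2]
gripper_width: 0.0247
gripper_force: 6.0
```

Emit:
{"api": "jog_arm", "payload": {"deltas": [[[-1,0,0,0,0],[-1,0,0,0,0],[-1,0,0,0,0],[-1,0,0,0,0]]]}}

```text
time_s: 25.98
tcp_pos: [0.6813, -0.006, 0.2376]
eef_rot: [-180.0, -0.0, 3.0]
contact_force: [0.3, -0.3, -0.3]
gripper_width: 0.0249
gripper_force: 6.0
```

```bash
python3 - <<'E'
from h import *
st=r.get_state();p=st["tcp_pos"];print(p,st["gripper_width"],st["gripper_force"],st["contact_force"])
b=r.capture("side");t=r.capture("top");a=cv2.imread("pics/side0.png")
cv2.imwrite("pics/fin.png",b)
d=cv2.GaussianBlur(cv2.absdiff(a,b).max(2),(3,3),0)
g=p-[0,0,.009]
for th in (50,60,70,80):
    ax=np.array([-np.cos(np.radians(th)),0,-np.sin(np.radians(th))]);m=g+.112*ax;print(th,m.round(3),proj("side",m).round(0))
u,v=proj("side",g).astype(int)
for k in range(v+6,v+60,3): 
    c=np.where(d[k,u-5:u+45]>20)[0]+u-5;print(k,(c.min(),c.max(),len(c)) if len(c) else '')
# hung bottle and dish still in place
k=amber(b);k7=amber(cv2.imread("pics/s7.png"))
for q in(k,k7): M=cv2.moments(q[265:345,120:185],True);print("hung",M["m00"],M["m10"]/M["m00"]+120,M["m01"]/M["m00"]+265)
print("dish diff lower half",(d[205:226,194:238]>20).sum())
E
```

```text
[ 0.68134211 -0.00597455  0.23759889] 0.02493641234688288 5.999862626194954 [ 0.32808571 -0.33937939 -0.33106347]
50 [ 0.609 -0.006  0.143] [224. 179.]
60 [ 0.625 -0.006  0.132] [219. 181.]
70 [ 0.643 -0.006  0.123] [213. 182.]
80 [ 0.662 -0.006  0.118] [207. 182.]
150 (np.int64(190), np.int64(203), 14)
153 (np.int64(190), np.int64(205), 16)
156 (np.int64(194), np.int64(207), 14)
159 (np.int64(196), np.int64(208), 13)
162 (np.int64(198), np.int64(210), 13)
165 (np.int64(200), np.int64(212), 13)
168 (np.int64(202), np.int64(214), 13)
171 (np.int64(204), np.int64(216), 13)
174 (np.int64(206), np.int64(218), 13)
177 (np.int64(208), np.int64(219), 12)
180 (np.int64(210), np.int64(221), 12)
183 (np.int64(212), np.int64(219), 8)
186 
189 
192 
195 
198 
201 
hung 664.0 157.29969879518072 286.125
hung 750.0 157.66266666666667 287.348
dish diff lower half 0
```

```bash
python3 - <<'E'
from h import *
for f in("pics/fin.png","pics/s7.png"):
    k=amber(cv2.imread(f))[265:345,120:185];print(cv2.boundingRect(k))
d=cv2.absdiff(cv2.imread("pics/fin.png"),cv2.imread("pics/s7.png")).max(2)[260:350,115:190];print((d>40).sum(),d.max(),d.mean())
E
```

```text
(23, 3, 28, 44)
(23, 3, 29, 45)
0 36 3.518962962962963
```

Unchanged: the bottle is still hanging as placed. Handing in.

```bash
python3 -c "
from plant import r
print(r.close_job())"
```

```text
the job is handed in; nothing more can be done
None
```

I handed the job in at about 26 s; no verdict came back. By my own measurements the bottle hangs mouth down on the free peg, and the open tube is held about 68° below level with its mouth about 125 mm above the bench (60 mm above the dish rim), over the dish's centre. Because the arm could not tilt the tool, I swung both in a light grip and laid the tube on the bench once to regrip it.

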